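# Carburetor slides to the assembly tray in mirrored order

## Robot

A 6-joint arm with a two-finger parallel gripper is mounted at the origin on the work surface. World frame = base frame: x ahead of the robot, y to its left, z up, the work surface at z = 0. Lengths are in mm, angles in rad, forces in N, time in s.
With the tool pointing down it reaches from about 300 to 875 mm from the base axis. Payload 6.4 kg.
Tool frame: the origin (TCP) lies at the centre of the arm's flange, where the gripper is bolted on; the fingertips stand 173 mm ahead of it and the grasp point (between the pads) lies 155 mm ahead of it; z points along the fingers, y is the line along which they close (so a half turn about z gives the same grasp; the last joint's range is limited). The gripper opens to 85 mm and grips with 20 to 120 N. Pads are 22 mm wide; open, the fingers measure 114 mm over their backs; the gripper's body (76 mm by 85 mm) begins 54 mm behind the grasp point. The pads swing forward as they close: fully open they stand 13 mm farther back than shut.
Start: joints at [-1.471, 0.181, 1.607, -0, 1.354, -0.206], TCP at [173.124, -548.335, 404.688] pointing down, gripper open.
Joint ranges: [-2.99, 2.99], [-0.89, 2.07], [0.3, 2.58], [-1.14, 4.28], [0, 2.63], [-3.12, 3.12]. Speed limits (rad/s): [2.57, 2.57, 3.01, 3.14, 3.14, 3.14].

## Interface

Orientations are given as a unit quaternion [x, y, z, w].
In Python, from workcell import arm, imaging gives the robot as it stands.
- The arm moves only by the shell command python3 -m creep 'ROWS' [FORCE]. ROWS is a JSON object of lists of equal length, an entry for each row: "translation": the shift along the tool's x, y, z each as a share of 100 mm, from -1 to 1, a list of three; "dr": the turn, a rotation vector about the tool's x, y, z each as a share of 90 degrees, from -1 to 1, a list of three; "grip": the closure, from 0 (fully open) to 1 (shut). A call has 1 to 12 rows; each row is the pose to reach, as a shift and turn from the pose commanded when the call began, along the tool's axes at that moment; what a row does not reach only later rows make up. A row lasts 1/10 s, in which the tool goes at most 50 mm and 8.59 degrees, less where a joint would pass 70% of its speed; a pose out of reach is approached as far as the arm can. A call with a number of a shift or a turn outside -1 to 1 is refused whole. A call with a gripper value outside its range is refused whole. The fingers move at their own pace and stop on an object; FORCE is the grip in N (left out, the last holds). Time passes only in rows, so rows that repeat a pose let the fingers close. It gives the time, the measured TCP pose, the force, the opening and the grip force at its end, in the units of the state.
- arm.get_obs(): the state, without advancing time (a new reading comes with each control period).
- imaging.get_image(name): name is "scene" or "top" or "wrist"; returns a dict with "img" (384x512x3 uint8, blue, green, red), "fov_y" (degrees; the focal length in pixels is half the picture's height over the tangent of half this angle, whatever the lens; pixels are square), "cx", "cy" (the principal point, pixels), "R" (3x3) and "t" (3): a world point X has camera coordinates R X + t. Camera axes: x right, y down, z forward; pixel columns grow to the right and rows downward; lengths in mm; the calibration is good to about 2 mm. The wrist camera is an equidistant fisheye: a pixel r from the principal point sees the ray r / f radians off the axis. A picture is of the moment at which its call begins. There is no depth.
- arm.job_done(): hands the job in; it is judged then, once.
The state is a dict: "t": time; "joints": joint angles; "joint_velocities": joint speeds; "joint_torque": joint torques, N m; "tcp_pos": TCP position; "ee_rot": TCP orientation; "force": force on the tool from outside, world axes, zero at the start; "moment": the same for the moment, N m; "finger_gap": finger opening in mm; "grasp_force": force on a finger pad.
Only numpy, scipy, OpenCV 4.12 (cv2) and the standard library are available. Lean on these libraries where they do the work, as an engineer would, in place of code of your own. Each camera call takes 0.05 s, during which the arm holds its last target. There are 200 camera calls.

## Task

The carburetor bank lies turned over, so move the four throttle slides from the colour cups on the wash rail to the aluminium assembly tray in reverse order: the slide that starts nearest the rail's black end goes into the pocket farthest from the tray's black end, the next into the next, and so on, until the one that starts farthest from the rail's black end is in the pocket nearest the tray's black end. Stand one slide upright on the floor of each pocket, coloured end up, without ever tipping one over, and let go of them all.

Things in the scene. Friction and masses are not known exactly. Their poses are not given: they have to be found in the camera images.
- slide_red: carburetor throttle slide, loose, 40 to 90 g: an upright steel cylinder 26 mm in diameter and 46 mm tall, its top 12 mm red, with a brass stud 5 mm high and 7 mm wide on top (look only). Origin: centre of its underside; z up its axis. It starts upright in the cup of its own colour, up to 6 mm off the cup's centre.
- slide_blue: carburetor throttle slide, loose, 40 to 90 g: an upright steel cylinder 26 mm in diameter and 46 mm tall, its top 12 mm blue, with a brass stud 5 mm high and 7 mm wide on top (look only). Origin: centre of its underside; z up its axis. It starts upright in the cup of its own colour, up to 6 mm off the cup's centre.
- slide_green: carburetor throttle slide, loose, 40 to 90 g: an upright steel cylinder 26 mm in diameter and 46 mm tall, its top 12 mm green, with a brass stud 5 mm high and 7 mm wide on top (look only). Origin: centre of its underside; z up its axis. It starts upright in the cup of its own colour, up to 6 mm off the cup's centre.
- slide_yellow: carburetor throttle slide, loose, 40 to 90 g: an upright steel cylinder 26 mm in diameter and 46 mm tall, its top 12 mm yellow, with a brass stud 5 mm high and 7 mm wide on top (look only). Origin: centre of its underside; z up its axis. It starts upright in the cup of its own colour, up to 6 mm off the cup's centre.
- cup_red: fixed red square plastic cup on the wash rail, 52 x 52 mm, 10 mm high, walls and floor 3 mm, open on top. The red slide starts in it. Origin: centre of its underside (12 mm above the bench), axes as the rail's.
- cup_blue: fixed blue square plastic cup on the wash rail, 52 x 52 mm, 10 mm high, walls and floor 3 mm, open on top. The blue slide starts in it. Origin: centre of its underside (12 mm above the bench), axes as the rail's.
- cup_green: fixed green square plastic cup on the wash rail, 52 x 52 mm, 10 mm high, walls and floor 3 mm, open on top. The green slide starts in it. Origin: centre of its underside (12 mm above the bench), axes as the rail's.
- cup_yellow: fixed yellow square plastic cup on the wash rail, 52 x 52 mm, 10 mm high, walls and floor 3 mm, open on top. The yellow slide starts in it. Origin: centre of its underside (12 mm above the bench), axes as the rail's.
- wash_rail: fixed plywood board 66 x 232 mm, 12 mm thick, carrying the four colour cups in a row; a black block (18 mm long, 22 mm high) marks one end. Origin: centre of the board's underside, on the bench; y runs along the row towards the black end, z up. Cup centres: y = +84, +28, -28, -84 mm, x = 0, colours in any order. It stands left or right of the tray.
- assembly_tray: fixed aluminium tray 60 x 228 mm with a row of four open pockets, 52 x 52 mm inside; floor 4 mm thick, walls 4 mm thick, their tops 12 mm above the bench; a black block (18 mm long, 22 mm high) marks one end. Origin: centre of its underside, on the bench; y runs along the row towards the black end, z up. Pocket centres: y = +84, +28, -28, -84 mm, x = 0. It may be turned any way.

How it is judged (in metres and radians):
At the end, for the whole second after the job is handed in: each slide is in the tray pocket that mirrors its own cup's place on the rail (centre within 15 mm of the pocket's centre along and across the tray), its underside within 4 mm of the pocket's floor, upright within 0.12 rad, slower than 0.02 m/s (((y of cup_red in the frame of wash_rail between 0.064 and 0.104 m and y of slide_red in the frame of assembly_tray between -0.099 and -0.069 m) or (y of cup_red in the frame of wash_rail between 0.008 and 0.048 m and y of slide_red in the frame of assembly_tray between -0.043 and -0.013 m) or (y of cup_red in the frame of wash_rail between -0.048 and -0.008 m and y of slide_red in the frame of assembly_tray between 0.013 and 0.043 m) or (y of cup_red in the frame of wash_rail between -0.104 and -0.064 m and y of slide_red in the frame of assembly_tray between 0.069 and 0.099 m)) and x of slide_red in the frame of assembly_tray between -0.015 and 0.015 m and z of slide_red in the frame of assembly_tray between 0 and 0.008 m and angle between each of slide_red, slide_blue, slide_green, slide_yellow's own z axis and vertical below 0.12 rad and linear speed of each of slide_red, slide_blue, slide_green, slide_yellow below 0.02 m/s and ((y of cup_blue in the frame of wash_rail between 0.064 and 0.104 m and y of slide_blue in the frame of assembly_tray between -0.099 and -0.069 m) or (y of cup_blue in the frame of wash_rail between 0.008 and 0.048 m and y of slide_blue in the frame of assembly_tray between -0.043 and -0.013 m) or (y of cup_blue in the frame of wash_rail between -0.048 and -0.008 m and y of slide_blue in the frame of assembly_tray between 0.013 and 0.043 m) or (y of cup_blue in the frame of wash_rail between -0.104 and -0.064 m and y of slide_blue in the frame of assembly_tray between 0.069 and 0.099 m)) and x of slide_blue in the frame of assembly_tray between -0.015 and 0.015 m and z of slide_blue in the frame of assembly_tray between 0 and 0.008 m and ((y of cup_green in the frame of wash_rail between 0.064 and 0.104 m and y of slide_green in the frame of assembly_tray between -0.099 and -0.069 m) or (y of cup_green in the frame of wash_rail between 0.008 and 0.048 m and y of slide_green in the frame of assembly_tray between -0.043 and -0.013 m) or (y of cup_green in the frame of wash_rail between -0.048 and -0.008 m and y of slide_green in the frame of assembly_tray between 0.013 and 0.043 m) or (y of cup_green in the frame of wash_rail between -0.104 and -0.064 m and y of slide_green in the frame of assembly_tray between 0.069 and 0.099 m)) and x of slide_green in the frame of assembly_tray between -0.015 and 0.015 m and z of slide_green in the frame of assembly_tray between 0 and 0.008 m and ((y of cup_yellow in the frame of wash_rail between 0.064 and 0.104 m and y of slide_yellow in the frame of assembly_tray between -0.099 and -0.069 m) or (y of cup_yellow in the frame of wash_rail between 0.008 and 0.048 m and y of slide_yellow in the frame of assembly_tray between -0.043 and -0.013 m) or (y of cup_yellow in the frame of wash_rail between -0.048 and -0.008 m and y of slide_yellow in the frame of assembly_tray between 0.013 and 0.043 m) or (y of cup_yellow in the frame of wash_rail between -0.104 and -0.064 m and y of slide_yellow in the frame of assembly_tray between 0.069 and 0.099 m)) and x of slide_yellow in the frame of assembly_tray between -0.015 and 0.015 m and z of slide_yellow in the frame of assembly_tray between 0 and 0.008 m); the robot touches nothing.
It fails at once if a slide is tipped over (more than 0.8 rad) (angle between any of slide_red, slide_blue, slide_green, slide_yellow's own z axis and vertical above 0.8 rad).
It also fails if it takes over 115 s, if anything falls off the work surface, if the arm or the gripper's body presses on something with over 40 N, if the wrist force passes 120 N, or if a joint passes its speed limit or range.

## Working session

There is one attempt and no reset: what is moved stays moved. The work goes in short steps, Python scripts to look and compute and a shell command to move; the robot and the scene stay as the last step left them, time stands still between calls to the robot, and variables do not carry over. Pictures are saved under pics/ and viewed, at most 14 in all, crops included, and the job is handed in when it is done.

```bash
ls; mkdir -p pics; python3 - <<'E'
from workcell import arm, imaging
import cv2
print(arm.get_obs())
for n in ("top","scene"):
    d=imaging.get_image(n); cv2.imwrite(f"pics/{n}0.png",d["img"]); print(n,d["fov_y"],d["cx"],d["cy"],d["R"],d["t"])
E
```

```text
pics
{'t': 0.0, 'joints': array([-1.47131544e+00,  1.81536632e-01,  1.60801293e+00, -7.73128266e-06,
        1.35383403e+00, -2.06271863e-01]), 'joint_velocities': array([ 0.00014965,  0.00077218, -0.0003401 , -0.00065444, -0.00109142,
        0.00017243]), 'joint_torque': array([ 1.44872181e-03, -4.44857061e+01, -3.51336908e+01, -2.63992379e-04,
        8.67529248e-03,  8.27989197e-06]), 'tcp_pos': array([ 173.08589057, -548.05611666,  403.7839941 ]), 'ee_rot': array([ 9.88336624e-01,  1.52282353e-01,  4.40226119e-05, -8.94398236e-04]), 'force': array([0.04418473, 0.53054527, 0.05775078]), 'moment': array([ 0.01823276, -0.03247026,  0.03547644]), 'grasp_force': 0.0, 'finger_gap': 85.10865565359846}
top 48.81937358085693 261.10070153922214 194.147081593087 [[ 0.02162059 -0.99965661  0.01480614]
 [-0.99563569 -0.02287372 -0.09047854]
 [ 0.09078614 -0.01278532 -0.99578834]] [ -32.1928929   520.27522432 1004.59827138]
scene 49.55596221026801 252.0149340144776 198.93609670221718 [[-0.34906323  0.93703616 -0.01086722]
 [ 0.66626724  0.24000863 -0.70603387]
 [-0.65897104 -0.25369094 -0.70809468]] [ 179.29495495 -335.10072941 1131.32294748]
```

View pics/top0.png

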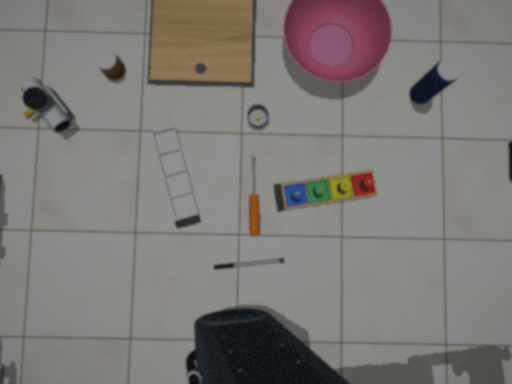

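View pics/scene0.png

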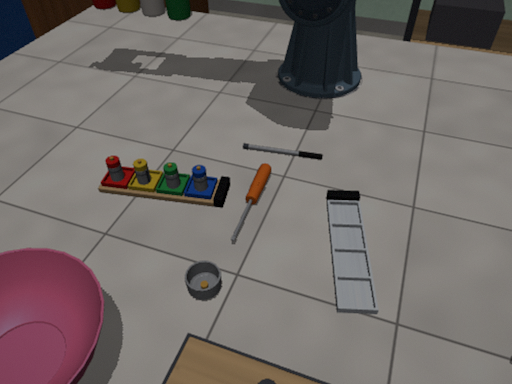

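The top view shows the tray from about (166,130) to its black end at (188,221). The rail runs from its black end at (279,197) to (375,182), ordered blue, green, yellow, red. I'll enlarge both.

```bash
python3 - <<'E'
import cv2,numpy as np
im=cv2.imread("pics/top0.png")
a=cv2.resize(im[118:238,140:220],None,fx=5,fy=5,interpolation=cv2.INTER_CUBIC)
cv2.imwrite("pics/c_tray.png",a)
b=cv2.resize(im[160:220,265:385],None,fx=6.5,fy=6.5,interpolation=cv2.INTER_CUBIC)
cv2.imwrite("pics/c_rail.png",b)
E
```

```text
(no output)
```

View pics/c_tray.png

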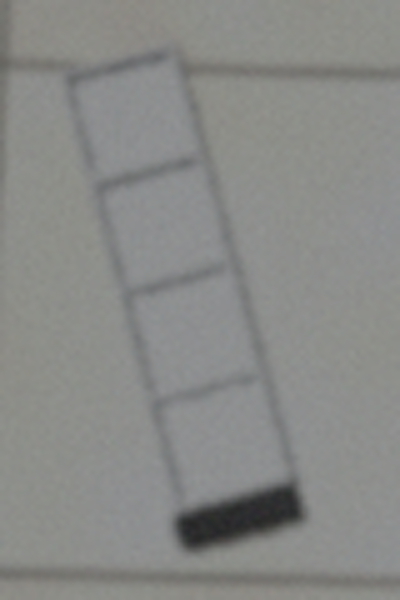

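View pics/c_rail.png

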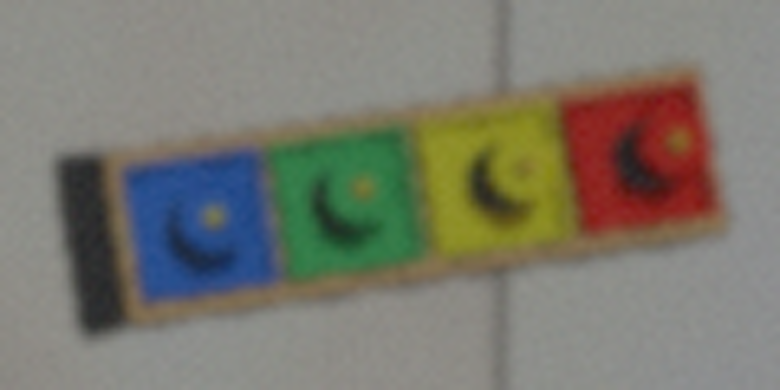

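```bash
cat > h.py <<'E'
import numpy as np
from scipy.spatial.transform import Rotation as Rn
import pickle
def ray(cam,u,v,z):
    f=192/np.tan(np.radians(cam["fov_y"]/2))
    d=np.array([(u-cam["cx"])/f,(v-cam["cy"])/f,1]); R,t=np.array(cam["R"]),np.array(cam["t"])
    C=-R.T@t; w=R.T@d
    return (C+w*(z-C[2])/w[2])
def proj(cam,X):
    f=192/np.tan(np.radians(cam["fov_y"]/2)); p=np.array(cam["R"])@X+np.array(cam["t"])
    return f*p[0]/p[2]+cam["cx"],f*p[1]/p[2]+cam["cy"]
def shift(target,rot=None):
    """target grasp point/flange xyz -> tool-axes shift (in 100mm)"""
    from workcell import arm
    o=arm.get_obs(); R=Rn.from_quat(o["ee_rot"])
    return R.inv().apply(np.array(target)-o["tcp_pos"])/100
E
python3 - <<'E'
from h import *
from workcell import imaging
c=imaging.get_image("top")
c.pop("img"); pickle.dump(c,open("top.pkl","wb"))
g=lambda p,s,o:((p[0]+.5)/s-.5+o[0],(p[1]+.5)/s-.5+o[1])
r=lambda p,z:ray(c,*g(p,6.5,(265,160)),z)
t=lambda p,z:ray(c,*g(p,5,(140,118)),z)
for n,p in dict(blue=(213,217),green=(364,187),yellow=(524,168),red=(679,140)).items(): print(n,r(p,65).round(1))
co=np.array([r(p,12) for p in [(105,158),(697,70),(730,227),(133,320)]]); print("rail corners",co.round(1),co.mean(0).round(1))
d=(co[0]+co[3]-co[1]-co[2])/2; print("rail len",np.linalg.norm(d),"dir",np.degrees(np.arctan2(d[1],d[0])))
tr=np.array([t(p,12) for p in [(70,77),(178,48)]]); 
for a in [((70,77),(178,48)),((100,186),(197,159)),((130,293),(227,266)),((158,403),(256,377))]:
    q=np.array([t(p,12) for p in a]);print("wall mid",q.mean(0).round(1),np.linalg.norm(q[0]-q[1]))
bl=np.array([t(p,22) for p in [(178,518),(292,487),(304,516),(187,549)]]);print("block",bl.round(1),bl.mean(0).round(1))
d=bl.mean(0)-tr.mean(0);print("tray dir",np.degrees(np.arctan2(d[1],d[0])),np.linalg.norm(d[:2]))
E
```

```text
blue [ 521.8 -104.7   65. ]
green [ 533.9 -159.    65. ]
yellow [ 542.2 -216.7   65. ]
red [ 553.7 -272.9   65. ]
rail corners [[ 548.5  -68.6   12. ]
 [ 587.5 -294.1   12. ]
 [ 527.6 -306.6   12. ]
 [ 487.2  -80.2   12. ]] [ 537.7 -187.4   12. ]
rail len 229.39192792596646 dir 99.98208698229065
wall mid [676.2 222.9  12. ] 55.226022054660724
wall mid [621.1 208.5  12. ] 49.491044909179045
wall mid [568.1 191.6  12. ] 49.274604500516894
wall mid [513.9 175.5  12. ] 49.398850164718326
block [[450.7 185.3  22. ]
 [466.9 130.9  22. ]
 [453.  124.6  22. ]
 [435.9 180.4  22. ]] [451.6 155.3  22. ]
tray dir -163.24209337871451 234.51780436338933
```

```bash
python3 -m creep '{"translation":[[1,-1,0.5],[1,-1,0.5],[1,-1,0.5],[1,-1,0.5],[1,-1,0.5],[1,-1,0.5],[1,-1,0.5],[1,-1,0.5],[1,-1,0.5],[1,-1,0.5],[1,-1,0.5],[1,-1,0.5]],"dr":[[0,0,-0.09],[0,0,-0.18],[0,0,-0.27],[0,0,-0.36],[0,0,-0.45],[0,0,-0.54],[0,0,-0.63],[0,0,-0.72],[0,0,-0.81],[0,0,-0.9],[0,0,-0.92],[0,0,-0.92]],"grip":[0,0,0,0,0,0,0,0,0,0,0,0]}' 40
python3 -m creep '{"translation":[[0.5,0.5,0.25],[1,1,0.5],[1,1,0.5],[1,1,0.5],[1,1,0.5]],"dr":[[0,0,0],[0,0,0],[0,0,0],[0,0,0],[0,0,0]],"grip":[0,0,0,0,0]}'
python3 - <<'E'
from h import *; from workcell import arm
o=arm.get_obs(); print(o["joints"],o["ee_rot"],shift([521.8,-104.7,198]))
R=Rn.from_quat(o["ee_rot"]).as_matrix()
print(np.degrees(np.arctan2(R[1,0],R[0,0])))
E
```

```text
t: 1.35
tcp_pos: [238.4, -422.7, 354.5]
ee_rot: [0.641, 0.768, 0.0, -0.0]
force: [-0.1, 1.3, -0.4]
finger_gap: 85.3
grasp_force: 0.0
t: 1.85
tcp_pos: [319.3, -305.8, 304.4]
ee_rot: [0.64, 0.769, -0.0, -0.0]
force: [-0.4, -1.0, -0.5]
finger_gap: 85.4
grasp_force: 0.0
[-1.03337657e+00  1.72109647e-03  2.02121455e+00 -3.54983034e-04
  1.11933947e+00 -1.21542023e+00] [ 6.39846711e-01  7.68502469e-01 -3.71204040e-05 -3.74911905e-04] [1.6097554  2.35650245 1.06369186]
100.43920498239817
```

```bash
python3 -m creep '{"translation":[[0.4,0.5,0],[0.8,1,0],[0.8,1,0],[0.8,1,0],[0.8,1,0]],"dr":[[0,0,0],[0,0,0],[0,0,0],[0,0,0],[0,0,0]],"grip":[0,0,0,0,0]}'
python3 -m creep '{"translation":[[0.4,0.5,0],[0.81,1,0],[0.81,1,0],[0.81,1,0],[0.81,1,0]],"dr":[[0,0,0],[0,0,0],[0,0,0],[0,0,0],[0,0,0]],"grip":[0,0,0,0,0]}'
python3 -m creep '{"translation":[[0,0.36,0],[0,0.36,0],[0,0.36,0],[0,0.36,0],[0,0.36,0]],"dr":[[0,0,0],[0,0,0],[0,0,0],[0,0,0],[0,0,0]],"grip":[0,0,0,0,0]}'
python3 - <<'E'
from h import *; from workcell import arm,imaging; import cv2
print(shift([521.8,-104.7,198]))
cv2.imwrite("pics/w1.png",cv2.resize(imaging.get_image("wrist")["img"],None,fx=1.5,fy=1.5))
E
```

```text
t: 2.35
tcp_pos: [403.1, -211.0, 305.3]
ee_rot: [0.641, 0.768, -0.0, 0.001]
force: [-0.8, 0.3, 0.2]
finger_gap: 85.3
grasp_force: 0.0
t: 2.85
tcp_pos: [486.7, -113.6, 304.8]
ee_rot: [0.641, 0.768, -0.0, 0.0]
force: [0.2, -1.1, -0.9]
finger_gap: 85.6
grasp_force: 0.0
t: 3.35
tcp_pos: [521.4, -106.6, 304.7]
ee_rot: [0.641, 0.767, -0.0, -0.0]
force: [-0.1, -0.8, -0.5]
finger_gap: 85.4
grasp_force: 0.0
[0.01814345 0.00833391 1.06675321]
```

View pics/w1.png

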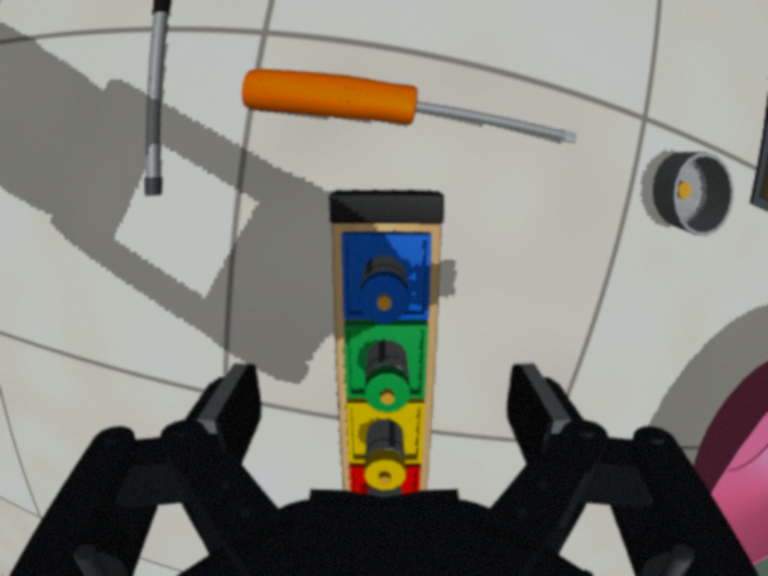

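The wrist view shows the blue stud at (384,302), green at (387,398) and yellow at (385,478). Blue is centred between the fingers. I'll cross-check the positions with this camera.

```bash
python3 - <<'E'
from h import *; from workcell import imaging
c=imaging.get_image("wrist"); f=192/np.tan(np.radians(c["fov_y"]/2)); R,t=np.array(c["R"]),np.array(c["t"])
for p in [(384,302),(387,398),(385,478)]:
    u=np.array(p)/1.5-[c["cx"],c["cy"]]; r=np.hypot(*u); th=r/f
    w=R.T@np.r_[u/r*np.sin(th),np.cos(th)]; C=-R.T@t
    print((C+w*(65-C[2])/w[2]).round(1))
E
```

```text
[ 520.9 -104.2   65. ]
[ 532.4 -158.3   65. ]
[ 541.8 -216.    65. ]
```

```bash
python3 -m creep '{"translation":[[0.02,0,0.3],[0.02,0,0.5],[0.02,0,0.7],[0.02,0,0.9],[0.02,0,1],[0.02,0,1],[0.02,0,1]],"dr":[[0,0,0],[0,0,0],[0,0,0],[0,0,0],[0,0,0],[0,0,0],[0,0,0]],"grip":[0,0,0,0,0,0,0]}' 40
python3 -m creep '{"translation":[[0,0,0.06],[0,0,0.06],[0,0,0.06],[0,0,0.06],[0,0,0.06],[0,0,0.06],[0,0,0.06],[0,0,0.06],[0,0,0.06],[0,0,0.06],[0,0,0.06],[0,0,0.06]],"dr":[[0,0,0],[0,0,0],[0,0,0],[0,0,0],[0,0,0],[0,0,0],[0,0,0],[0,0,0],[0,0,0],[0,0,0],[0,0,0],[0,0,0]],"grip":[0,0,0.3,0.5,0.6,0.7,0.8,0.9,1,1,1,1]}' 40
```

```text
t: 4.15
tcp_pos: [522.1, -104.1, 205.3]
ee_rot: [0.641, 0.768, 0.0, 0.0]
force: [-0.1, -0.4, 0.9]
finger_gap: 85.1
grasp_force: 0.0
t: 5.35
tcp_pos: [522.0, -104.0, 198.9]
ee_rot: [0.641, 0.768, 0.0, 0.0]
force: [-0.9, -0.3, 4.8]
finger_gap: 24.0
grasp_force: 39.2
```

```bash
python3 -m creep '{"translation":[[0,0,-0.1],[0,0,-0.3],[0,0,-0.6],[0,0,-0.9],[0,0,-1],[0,0,-1]],"dr":[[0,0,0],[0,0,0],[0,0,0],[0,0,0],[0,0,0],[0,0,0]],"grip":[1,1,1,1,1,1]}' 40
python3 -m creep '{"translation":[[0.2,0.1,0],[0.5,0.3,0],[0.8,0.5,0],[0.97,0.61,0],[0.97,0.61,0]],"dr":[[0,0,0],[0,0,0],[0,0,0],[0,0,0],[0,0,0]],"grip":[1,1,1,1,1]}'
python3 -m creep '{"translation":[[0.3,0.2,0],[0.6,0.4,0],[0.97,0.61,0],[0.97,0.61,0],[0.97,0.61,0]],"dr":[[0,0,0],[0,0,0],[0,0,0],[0,0,0],[0,0,0]],"grip":[1,1,1,1,1]}'
python3 -m creep '{"translation":[[0.1,0.06,0],[0.2,0.12,0],[0.3,0.2,0],[0.4,0.25,0],[0.5,0.3,0],[0.6,0.4,0],[0.7,0.45,0],[0.8,0.5,0],[0.97,0.61,0],[0.97,0.61,0],[0.97,0.61,0],[0.97,0.61,0]],"dr":[[0,0,0.09],[0,0,0.18],[0,0,0.27],[0,0,0.36],[0,0,0.45],[0,0,0.54],[0,0,0.63],[0,0,0.72],[0,0,0.81],[0,0,0.9],[0,0,0.93],[0,0,0.93]],"grip":[1,1,1,1,1,1,1,1,1,1,1,1]}'
python3 - <<'E'
from h import *; from workcell import arm,imaging; import cv2
print(shift([649.5,214.9,189]))
R=Rn.from_quat(arm.get_obs()["ee_rot"]).as_matrix(); print(np.degrees(np.arctan2(R[1,0],R[0,0])))
cv2.imwrite("pics/w2.png",cv2.resize(imaging.get_image("wrist")["img"],None,fx=1.5,fy=1.5))
E
```

```text
t: 5.95
tcp_pos: [522.3, -104.1, 300.3]
ee_rot: [0.641, 0.768, 0.0, 0.002]
force: [0.7, 0.6, -0.2]
finger_gap: 24.1
grasp_force: 39.3
t: 6.45
tcp_pos: [564.2, 4.8, 296.5]
ee_rot: [0.639, 0.769, -0.0, -0.002]
force: [-0.2, -0.4, -0.5]
finger_gap: 23.8
grasp_force: 39.3
t: 6.95
tcp_pos: [606.5, 108.9, 296.9]
ee_rot: [0.64, 0.768, -0.001, -0.001]
force: [0.4, 0.3, -0.7]
finger_gap: 23.8
grasp_force: 39.5
t: 8.15
tcp_pos: [649.6, 213.3, 297.6]
ee_rot: [0.99, 0.144, -0.001, 0.0]
force: [-0.4, 0.4, -1.2]
finger_gap: 24.1
grasp_force: 39.3
[ 0.00626459 -0.01596801  1.08573159]
16.508652034643234
```

View pics/w2.png

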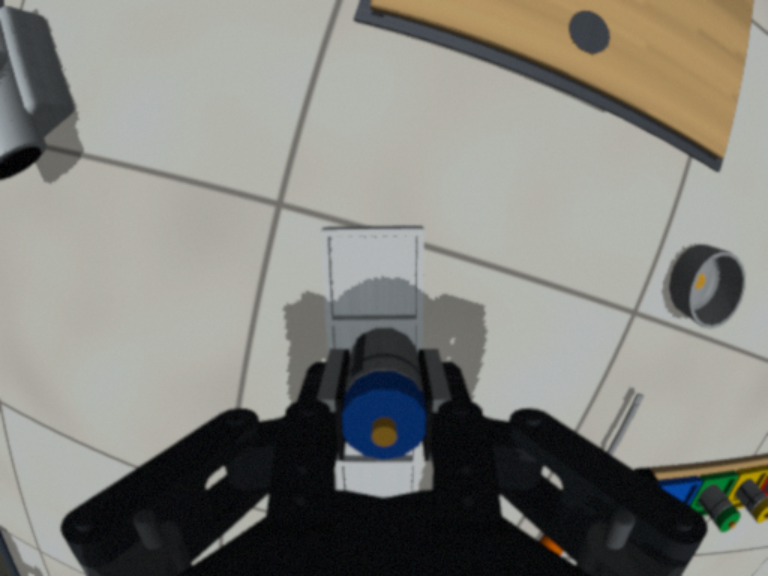

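The blue slide is held upright. The far pocket's inner rim runs roughly from (329,235) to (418,234) and down to row 316, with its outer corners at (322,228) and (424,226).

```bash
cat >> h.py <<'E'
def wray(c,u,v,z):
    f=192/np.tan(np.radians(c["fov_y"]/2)); R,t=np.array(c["R"]),np.array(c["t"])
    u=np.array([u,v])/1.5-[c["cx"],c["cy"]]; r=np.hypot(*u); th=r/f
    w=R.T@np.r_[u/r*np.sin(th),np.cos(th)]; C=-R.T@t
    return C+w*(z-C[2])/w[2]
E
python3 - <<'E'
from h import *; from workcell import imaging
c=imaging.get_image("wrist")
y=np.array([-.9588,-.2840]); o=np.array([569,191]); x=np.array([y[1],-y[0]])  # tray x = y rotated -90
for p in [(322,228),(424,226),(329,236),(418,235),(332,318),(416,317)]:
    q=wray(c,*p,12)[:2]; print(q.round(1), "x",((q-o)@x).round(1),"y",((q-o)@y).round(1))
E
```

```text
[670.1 255.5] x 33.2 y -115.3
[688.  199.3] x -25.9 y -116.4
[666.7 250.4] x 29.2 y -110.5
[681.9 201. ] x -22.5 y -111.1
[617.8 235.8] x 29.1 y -59.5
[633.1 186.6] x -22.4 y -60.3
```

```bash
python3 -m creep '{"translation":[[0.02,-0.04,0.3],[0.02,-0.04,0.6],[0.02,-0.04,0.8],[0.02,-0.04,0.95],[0.02,-0.04,0.98],[0.02,-0.04,0.98],[0.02,-0.04,0.98]],"dr":[[0,0,0],[0,0,0],[0,0,0],[0,0,0],[0,0,0],[0,0,0],[0,0,0]],"grip":[1,1,1,1,1,1,1]}'
python3 - <<'E'
from h import *
print(shift([650,217.6,189]))
E
```

```text
t: 8.95
tcp_pos: [651.2, 219.5, 202.2]
ee_rot: [0.989, 0.145, 0.001, -0.0]
force: [0.2, -0.3, -0.3]
finger_gap: 23.9
grasp_force: 39.3
[-0.01742164  0.01482066  0.1315021 ]
```

```bash
python3 -m creep '{"translation":[[-0.01,0.01,0.05],[-0.01,0.01,0.1],[-0.01,0.01,0.12],[-0.01,0.01,0.13],[-0.01,0.01,0.13],[-0.01,0.01,0.13]],"dr":[[0,0,0],[0,0,0],[0,0,0],[0,0,0],[0,0,0],[0,0,0]],"grip":[1,1,1,1,1,1]}'
python3 -m creep '{"translation":[[0,0,0],[0,0,0],[0,0,0],[0,0,0],[0,0,0],[0,0,0],[0,0,0],[0,0,0],[0,0,0]],"dr":[[0,0,0],[0,0,0],[0,0,0],[0,0,0],[0,0,0],[0,0,0],[0,0,0],[0,0,0],[0,0,0]],"grip":[0.6,0.5,0.4,0.3,0.2,0.1,0,0,0]}'
python3 -m creep '{"translation":[[0,0,-0.2],[0,0,-0.5],[0,0,-0.8],[0,0,-1],[0,0,-1]],"dr":[[0,0,0],[0,0,0],[0,0,0],[0,0,0],[0,0,0]],"grip":[0,0,0,0,0]}'
python3 - <<'E'
from h import *; from workcell import imaging; import cv2
d=imaging.get_image("wrist"); pickle.dump(d,open("w3.pkl","wb"))
cv2.imwrite("pics/w3.png",cv2.resize(d["img"],None,fx=1.5,fy=1.5))
E
```

```text
t: 9.55
tcp_pos: [649.8, 218.3, 188.0]
ee_rot: [0.989, 0.145, -0.0, 0.0]
force: [-2.3, -1.0, 3.6]
finger_gap: 24.1
grasp_force: 39.7
t: 10.45
tcp_pos: [649.8, 218.3, 187.7]
ee_rot: [0.989, 0.145, -0.0, 0.0]
force: [0.8, -0.4, -0.6]
finger_gap: 85.3
grasp_force: 0.0
t: 10.95
tcp_pos: [651.2, 218.6, 292.0]
ee_rot: [0.989, 0.145, 0.004, -0.0]
force: [0.8, -0.1, 0.2]
finger_gap: 85.3
grasp_force: 0.0
```

View pics/w3.png

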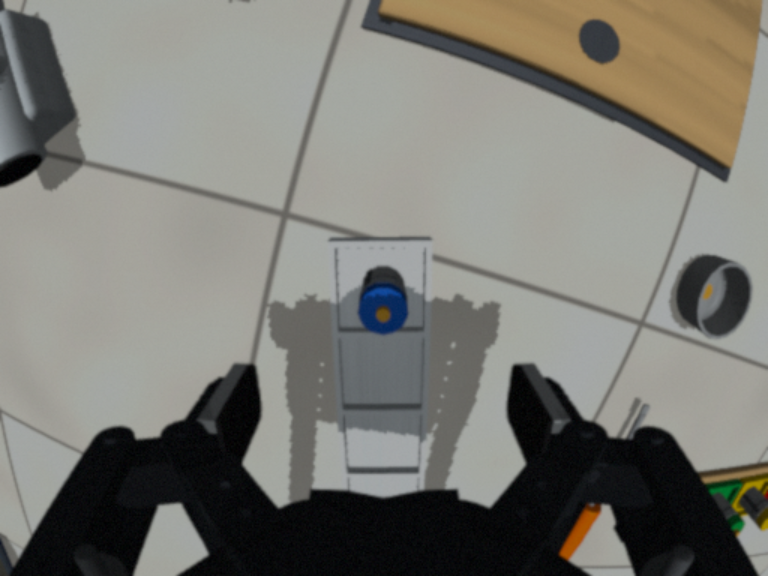

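Blue stands in the far pocket, its stud at (384,314) and the pocket walls at columns 337 and 427. The dividers' near edges are at about rows 329, 406 and 469. I'll refit the tray from these.

```bash
python3 - <<'E'
from h import *
c=pickle.load(open("w3.pkl","rb"))
y=np.array([-.9588,-.2840]); o=np.array([569.5,193.7]); x=np.array([y[1],-y[0]])
for n,p,z in [("out",(330,240),12),("out",(431,239),12),("d1",(340,329),12),("d1",(424,329),12),("d2",(343,406),12),("d2",(422,406),12),("d3",(347,469),12),("d3",(419,469),12),("stud",(384,314),55)]:
    q=wray(c,*p,z)[:2]; print(n,q.round(1), "x",((q-o)@x).round(1),"y",((q-o)@y).round(1))
E
```

```text
out [669.9 254.6] x 29.9 y -113.5
out [686.8 199.6] x -27.7 y -114.1
d1 [618.8 235. ] x 25.6 y -59.0
d1 [633.3 186.3] x -25.2 y -59.0
d2 [566.2 219.5] x 25.7 y -4.1
d2 [580.9 170. ] x -26.0 y -4.2
d3 [514.1 203.6] x 25.2 y 50.3
d3 [528.7 154.3] x -26.2 y 50.3
stud [651.  216.9] x -0.9 y -84.8
```

```bash
python3 -m creep '{"translation":[[-0.2,0.3,0],[-0.4,0.6,0],[-0.55,0.82,0],[-0.55,0.82,0]],"dr":[[0,0,0],[0,0,0],[0,0,0],[0,0,0]],"grip":[0,0,0,0]}'
python3 -m creep '{"translation":[[-0.3,0.4,0],[-0.55,0.82,0],[-0.55,0.82,0],[-0.55,0.82,0]],"dr":[[0,0,0],[0,0,0],[0,0,0],[0,0,0]],"grip":[0,0,0,0]}'
python3 -m creep '{"translation":[[-0.3,0.4,0],[-0.55,0.82,0],[-0.55,0.82,0],[-0.55,0.82,0]],"dr":[[0,0,0],[0,0,0],[0,0,0],[0,0,0]],"grip":[0,0,0,0]}'
python3 -m creep '{"translation":[[-0.1,0.1,0],[-0.2,0.2,0],[-0.3,0.3,0],[-0.4,0.5,0],[-0.5,0.7,0],[-0.55,0.82,0],[-0.55,0.82,0],[-0.55,0.82,0],[-0.55,0.82,0],[-0.55,0.82,0],[-0.55,0.82,0],[-0.55,0.82,0]],"dr":[[0,0,-0.09],[0,0,-0.18],[0,0,-0.27],[0,0,-0.36],[0,0,-0.45],[0,0,-0.54],[0,0,-0.63],[0,0,-0.72],[0,0,-0.81],[0,0,-0.9],[0,0,-0.93],[0,0,-0.93]],"grip":[0,0,0,0,0,0,0,0,0,0,0,0]}'
python3 - <<'E'
from h import *
print(shift([533.1,-158.7,198.5]))
E
```

```text
t: 11.4
tcp_pos: [619.4, 121.2, 285.5]
ee_rot: [0.99, 0.143, -0.002, 0.0]
force: [0.3, -0.1, -0.4]
finger_gap: 85.4
grasp_force: 0.0
t: 11.8
tcp_pos: [591.1, 29.2, 286.7]
ee_rot: [0.99, 0.143, -0.001, -0.0]
force: [-0.5, 0.3, 0.4]
finger_gap: 85.5
grasp_force: 0.0
t: 12.2
tcp_pos: [562.4, -64.3, 287.3]
ee_rot: [0.99, 0.144, -0.0, -0.0]
force: [0.1, -0.1, -1.0]
finger_gap: 85.2
grasp_force: 0.0
t: 13.4
tcp_pos: [533.7, -156.8, 287.4]
ee_rot: [0.639, 0.769, 0.0, -0.0]
force: [0.7, 0.1, 0.0]
finger_gap: 85.7
grasp_force: 0.0
[-0.01778449 -0.00960758  0.88855419]
```

```bash
python3 -m creep '{"translation":[[-0.02,-0.01,0.3],[-0.02,-0.01,0.5],[-0.02,-0.01,0.7],[-0.02,-0.01,0.85],[-0.02,-0.01,0.89],[-0.02,-0.01,0.89],[-0.02,-0.01,0.89]],"dr":[[0,0,0],[0,0,0],[0,0,0],[0,0,0],[0,0,0],[0,0,0],[0,0,0]],"grip":[0,0,0,0,0,0,0]}' 40
python3 -m creep '{"translation":[[0,0,0],[0,0,0],[0,0,0],[0,0,0],[0,0,0],[0,0,0],[0,0,0],[0,0,0],[0,0,0],[0,0,0]],"dr":[[0,0,0],[0,0,0],[0,0,0],[0,0,0],[0,0,0],[0,0,0],[0,0,0],[0,0,0],[0,0,0],[0,0,0]],"grip":[0.3,0.5,0.6,0.7,0.8,0.9,1,1,1,1]}' 40
python3 -m creep '{"translation":[[0,0,-0.1],[0,0,-0.3],[0,0,-0.6],[0,0,-0.9],[0,0,-1],[0,0,-1]],"dr":[[0,0,0],[0,0,0],[0,0,0],[0,0,0],[0,0,0],[0,0,0]],"grip":[1,1,1,1,1,1]}' 40
python3 -m creep '{"translation":[[0.2,0.1,0],[0.5,0.2,0],[0.86,0.32,0],[0.86,0.32,0],[0.86,0.32,0]],"dr":[[0,0,0],[0,0,0],[0,0,0],[0,0,0],[0,0,0]],"grip":[1,1,1,1,1]}'
python3 -m creep '{"translation":[[0.3,0.1,0],[0.6,0.2,0],[0.86,0.32,0],[0.86,0.32,0],[0.86,0.32,0]],"dr":[[0,0,0],[0,0,0],[0,0,0],[0,0,0],[0,0,0]],"grip":[1,1,1,1,1]}'
python3 -m creep '{"translation":[[0.3,0.1,0],[0.6,0.2,0],[0.86,0.32,0],[0.86,0.32,0],[0.86,0.32,0]],"dr":[[0,0,0],[0,0,0],[0,0,0],[0,0,0],[0,0,0]],"grip":[1,1,1,1,1]}'
python3 -m creep '{"translation":[[0.1,0.04,0],[0.2,0.08,0],[0.3,0.12,0],[0.4,0.15,0],[0.5,0.2,0],[0.6,0.25,0],[0.7,0.28,0],[0.8,0.3,0],[0.86,0.32,0],[0.86,0.32,0],[0.86,0.32,0],[0.86,0.32,0]],"dr":[[0,0,0.09],[0,0,0.18],[0,0,0.27],[0,0,0.36],[0,0,0.45],[0,0,0.54],[0,0,0.63],[0,0,0.72],[0,0,0.81],[0,0,0.9],[0,0,0.93],[0,0,0.93]],"grip":[1,1,1,1,1,1,1,1,1,1,1,1]}'
python3 - <<'E'
from h import *
print(shift([597,202,189]))
E
```

```text
t: 14.1
tcp_pos: [532.8, -161.0, 199.5]
ee_rot: [0.641, 0.768, 0.0, 0.001]
force: [0.8, 0.3, 0.8]
finger_gap: 85.4
grasp_force: 0.0
t: 15.1
tcp_pos: [532.3, -161.2, 199.1]
ee_rot: [0.641, 0.768, -0.0, 0.0]
force: [-2.4, 0.4, 4.9]
finger_gap: 24.0
grasp_force: 39.3
t: 15.7
tcp_pos: [532.7, -161.3, 300.4]
ee_rot: [0.641, 0.768, 0.0, 0.002]
force: [-0.1, -0.3, -1.2]
finger_gap: 23.9
grasp_force: 39.3
t: 16.2
tcp_pos: [547.7, -69.8, 296.8]
ee_rot: [0.64, 0.768, -0.001, -0.001]
force: [-0.2, 0.7, -1.1]
finger_gap: 24.4
grasp_force: 39.3
t: 16.7
tcp_pos: [564.2, 19.1, 297.8]
ee_rot: [0.64, 0.768, -0.001, -0.0]
force: [0.8, -0.3, -1.2]
finger_gap: 24.0
grasp_force: 39.4
t: 17.2
tcp_pos: [580.4, 108.9, 298.2]
ee_rot: [0.641, 0.768, -0.001, -0.0]
force: [0.9, -0.6, -0.0]
finger_gap: 23.9
grasp_force: 39.5
t: 18.4
tcp_pos: [596.8, 198.2, 298.4]
ee_rot: [0.99, 0.143, -0.0, 0.0]
force: [-0.3, 0.4, -1.7]
finger_gap: 24.1
grasp_force: 39.4
[ 0.01371068 -0.03585341  1.09357348]
```

```bash
python3 -m creep '{"translation":[[0,-0.03,0.3],[0,-0.03,0.6],[0,-0.03,0.8],[0,-0.03,0.95],[0,-0.03,0.98],[0,-0.03,0.98],[0,-0.03,0.98]],"dr":[[0,0,0],[0,0,0],[0,0,0],[0,0,0],[0,0,0],[0,0,0],[0,0,0]],"grip":[1,1,1,1,1,1,1]}'
python3 -m creep '{"translation":[[0,0,0.05],[0,0,0.1],[0,0,0.12],[0,0,0.12],[0,0,0.12],[0,0,0.12]],"dr":[[0,0,0],[0,0,0],[0,0,0],[0,0,0],[0,0,0],[0,0,0]],"grip":[1,1,1,1,1,1]}'
python3 - <<'E'
from h import *
print(shift([597,202,188.5]))
E
```

```text
t: 19.1
tcp_pos: [596.4, 203.0, 202.0]
ee_rot: [0.989, 0.145, 0.001, 0.0]
force: [0.7, 0.2, -0.5]
finger_gap: 24.2
grasp_force: 39.4
t: 19.7
tcp_pos: [595.7, 203.2, 188.7]
ee_rot: [0.989, 0.145, -0.0, -0.0]
force: [0.0, 0.0, -1.1]
finger_gap: 24.2
grasp_force: 39.6
[0.00939436 0.01553082 0.00244886]
```

```bash
python3 -m creep '{"translation":[[0,0,0],[0,0,0],[0,0,0],[0,0,0],[0,0,0],[0,0,0],[0,0,0],[0,0,0],[0,0,0]],"dr":[[0,0,0],[0,0,0],[0,0,0],[0,0,0],[0,0,0],[0,0,0],[0,0,0],[0,0,0],[0,0,0]],"grip":[0.6,0.5,0.4,0.3,0.2,0.1,0,0,0]}'
python3 -m creep '{"translation":[[0,0,-0.2],[0,0,-0.5],[0,0,-0.8],[0,0,-1],[0,0,-1]],"dr":[[0,0,0],[0,0,0],[0,0,0],[0,0,0],[0,0,0]],"grip":[0,0,0,0,0]}'
python3 -m creep '{"translation":[[-0.2,0.4,0],[-0.4,0.8,0],[-0.43,0.97,0],[-0.43,0.97,0]],"dr":[[0,0,0],[0,0,0],[0,0,0],[0,0,0]],"grip":[0,0,0,0]}'
python3 -m creep '{"translation":[[-0.2,0.4,0],[-0.4,0.8,0],[-0.43,0.97,0],[-0.43,0.97,0]],"dr":[[0,0,0],[0,0,0],[0,0,0],[0,0,0]],"grip":[0,0,0,0]}'
python3 -m creep '{"translation":[[-0.2,0.4,0],[-0.4,0.8,0],[-0.43,0.97,0],[-0.43,0.97,0]],"dr":[[0,0,0],[0,0,0],[0,0,0],[0,0,0]],"grip":[0,0,0,0]}'
python3 -m creep '{"translation":[[-0.1,0.1,0],[-0.2,0.2,0],[-0.3,0.3,0],[-0.4,0.5,0],[-0.43,0.7,0],[-0.43,0.97,0],[-0.43,0.97,0],[-0.43,0.97,0],[-0.43,0.97,0],[-0.43,0.97,0],[-0.43,0.97,0],[-0.43,0.97,0]],"dr":[[0,0,-0.09],[0,0,-0.18],[0,0,-0.27],[0,0,-0.36],[0,0,-0.45],[0,0,-0.54],[0,0,-0.63],[0,0,-0.72],[0,0,-0.81],[0,0,-0.9],[0,0,-0.93],[0,0,-0.93]],"grip":[0,0,0,0,0,0,0,0,0,0,0,0]}'
python3 - <<'E'
from h import *; from workcell import imaging; import cv2
print(shift([542,-216.3,198.5]))
cv2.imwrite("pics/t4.png",cv2.resize(imaging.get_image("top")["img"][100:260,130:400],None,fx=2.9,fy=2.9))
E
```

```text
t: 20.6
tcp_pos: [595.6, 203.2, 188.7]
ee_rot: [0.989, 0.145, -0.0, 0.0]
force: [0.2, -0.8, 0.7]
finger_gap: 85.5
grasp_force: 0.0
t: 21.1
tcp_pos: [597.0, 203.5, 292.6]
ee_rot: [0.989, 0.145, 0.003, 0.0]
force: [0.6, 0.1, -0.1]
finger_gap: 85.3
grasp_force: 0.0
t: 21.5
tcp_pos: [582.2, 95.7, 287.8]
ee_rot: [0.99, 0.143, -0.001, 0.0]
force: [-0.2, 1.2, -0.1]
finger_gap: 85.6
grasp_force: 0.0
t: 21.9
tcp_pos: [569.3, -8.6, 288.4]
ee_rot: [0.99, 0.143, 0.0, -0.0]
force: [0.1, 0.9, 0.1]
finger_gap: 85.5
grasp_force: 0.0
t: 22.3
tcp_pos: [556.1, -113.4, 288.7]
ee_rot: [0.99, 0.143, 0.0, -0.0]
force: [-0.8, -0.2, 1.0]
finger_gap: 85.6
grasp_force: 0.0
t: 23.5
tcp_pos: [542.8, -215.6, 288.4]
ee_rot: [0.64, 0.769, 0.0, -0.0]
force: [-0.8, 0.2, 0.0]
finger_gap: 85.4
grasp_force: 0.0
[-0.00651856 -0.00909087  0.89886933]
```

View pics/t4.png

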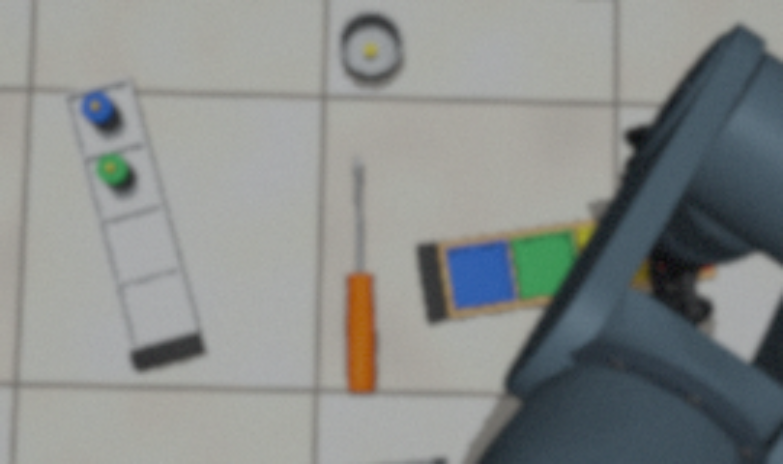

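Blue at (98,108) and green at (112,168) stand upright in the first two pockets. Next is yellow.

```bash
python3 -m creep '{"translation":[[0.01,-0.01,0.3],[0.01,-0.01,0.5],[0.01,-0.01,0.7],[0.01,-0.01,0.85],[0.01,-0.01,0.9],[0.01,-0.01,0.9],[0.01,-0.01,0.9]],"dr":[[0,0,0],[0,0,0],[0,0,0],[0,0,0],[0,0,0],[0,0,0],[0,0,0]],"grip":[0,0,0,0,0,0,0]}' 40
python3 -m creep '{"translation":[[0,0,0],[0,0,0],[0,0,0],[0,0,0],[0,0,0],[0,0,0],[0,0,0],[0,0,0],[0,0,0],[0,0,0]],"dr":[[0,0,0],[0,0,0],[0,0,0],[0,0,0],[0,0,0],[0,0,0],[0,0,0],[0,0,0],[0,0,0],[0,0,0]],"grip":[0.3,0.5,0.6,0.7,0.8,0.9,1,1,1,1]}' 40
python3 -m creep '{"translation":[[0,0,-0.1],[0,0,-0.3],[0,0,-0.6],[0,0,-0.9],[0,0,-1],[0,0,-1]],"dr":[[0,0,0],[0,0,0],[0,0,0],[0,0,0],[0,0,0],[0,0,0]],"grip":[1,1,1,1,1,1]}' 40
python3 -m creep '{"translation":[[0.2,0.04,0],[0.5,0.1,0],[0.8,0.15,0],[0.99,0.18,0],[0.99,0.18,0]],"dr":[[0,0,0],[0,0,0],[0,0,0],[0,0,0],[0,0,0]],"grip":[1,1,1,1,1]}'
python3 -m creep '{"translation":[[0.3,0.05,0],[0.6,0.1,0],[0.9,0.16,0],[0.99,0.18,0],[0.99,0.18,0]],"dr":[[0,0,0],[0,0,0],[0,0,0],[0,0,0],[0,0,0]],"grip":[1,1,1,1,1]}'
python3 -m creep '{"translation":[[0.3,0.05,0],[0.6,0.1,0],[0.9,0.16,0],[0.99,0.18,0],[0.99,0.18,0]],"dr":[[0,0,0],[0,0,0],[0,0,0],[0,0,0],[0,0,0]],"grip":[1,1,1,1,1]}'
python3 -m creep '{"translation":[[0.1,0.02,0],[0.2,0.04,0],[0.3,0.06,0],[0.4,0.08,0],[0.5,0.1,0],[0.6,0.12,0],[0.7,0.14,0],[0.8,0.16,0],[0.95,0.18,0],[0.95,0.18,0],[0.95,0.18,0],[0.95,0.18,0]],"dr":[[0,0,0.09],[0,0,0.18],[0,0,0.27],[0,0,0.36],[0,0,0.45],[0,0,0.54],[0,0,0.63],[0,0,0.72],[0,0,0.81],[0,0,0.9],[0,0,0.93],[0,0,0.93]],"grip":[1,1,1,1,1,1,1,1,1,1,1,1]}'
python3 - <<'E'
from h import *
print(shift([543.4,186,188.5]))
E
```

```text
t: 24.25
tcp_pos: [541.2, -217.1, 199.5]
ee_rot: [0.641, 0.768, 0.0, 0.001]
force: [0.8, 0.5, 0.9]
finger_gap: 85.6
grasp_force: 0.0
t: 25.25
tcp_pos: [540.8, -217.1, 199.1]
ee_rot: [0.641, 0.768, 0.0, 0.0]
force: [0.2, 0.9, 5.8]
finger_gap: 23.9
grasp_force: 39.3
t: 25.85
tcp_pos: [541.2, -217.3, 300.4]
ee_rot: [0.641, 0.768, 0.0, 0.002]
force: [0.6, -0.3, -1.0]
finger_gap: 23.9
grasp_force: 39.2
t: 26.35
tcp_pos: [539.6, -113.8, 296.3]
ee_rot: [0.64, 0.769, -0.0, -0.002]
force: [-1.0, 0.2, -0.1]
finger_gap: 24.0
grasp_force: 39.2
t: 26.85
tcp_pos: [540.4, -15.2, 297.6]
ee_rot: [0.64, 0.768, -0.0, -0.001]
force: [-0.1, -0.7, -0.3]
finger_gap: 23.9
grasp_force: 39.2
t: 27.35
tcp_pos: [540.8, 84.6, 298.3]
ee_rot: [0.64, 0.768, -0.0, 0.0]
force: [1.0, 0.5, 0.0]
finger_gap: 24.0
grasp_force: 39.3
t: 28.55
tcp_pos: [541.9, 179.8, 298.4]
ee_rot: [0.99, 0.144, -0.0, 0.0]
force: [-0.4, -0.4, -0.7]
finger_gap: 23.8
grasp_force: 39.3
[ 0.03276613 -0.05604207  1.09916474]
```

```bash
python3 -m creep '{"translation":[[0.02,-0.05,0.3],[0.02,-0.05,0.6],[0.02,-0.05,0.8],[0.02,-0.05,0.95],[0.02,-0.05,0.98],[0.02,-0.05,0.98],[0.02,-0.05,0.98]],"dr":[[0,0,0],[0,0,0],[0,0,0],[0,0,0],[0,0,0],[0,0,0],[0,0,0]],"grip":[1,1,1,1,1,1,1]}'
python3 -m creep '{"translation":[[0,0,0.05],[0,0,0.1],[0,0,0.12],[0,0,0.12],[0,0,0.12],[0,0,0.12]],"dr":[[0,0,0],[0,0,0],[0,0,0],[0,0,0],[0,0,0],[0,0,0]],"grip":[1,1,1,1,1,1]}'
python3 - <<'E'
from h import *
print(shift([543.4,186,188.5]))
E
```

```text
t: 29.25
tcp_pos: [542.5, 186.7, 201.8]
ee_rot: [0.989, 0.145, 0.001, 0.0]
force: [0.6, -0.2, 0.4]
finger_gap: 23.6
grasp_force: 39.3
t: 29.85
tcp_pos: [541.8, 187.0, 188.8]
ee_rot: [0.989, 0.145, 0.0, -0.0]
force: [-0.0, -0.3, -0.4]
finger_gap: 24.0
grasp_force: 39.5
[0.01250964 0.01375559 0.00292455]
```

```bash
python3 -m creep '{"translation":[[0,0,0],[0,0,0],[0,0,0],[0,0,0],[0,0,0],[0,0,0],[0,0,0],[0,0,0],[0,0,0]],"dr":[[0,0,0],[0,0,0],[0,0,0],[0,0,0],[0,0,0],[0,0,0],[0,0,0],[0,0,0],[0,0,0]],"grip":[0.6,0.5,0.4,0.3,0.2,0.1,0,0,0]}'
python3 -m creep '{"translation":[[0,0,-0.2],[0,0,-0.5],[0,0,-0.8],[0,0,-1],[0,0,-1]],"dr":[[0,0,0],[0,0,0],[0,0,0],[0,0,0],[0,0,0]],"grip":[0,0,0,0,0]}'
python3 -m creep '{"translation":[[-0.1,0.4,0],[-0.2,0.8,0],[-0.24,0.88,0],[-0.24,0.88,0]],"dr":[[0,0,0],[0,0,0],[0,0,0],[0,0,0]],"grip":[0,0,0,0]}'
python3 -m creep '{"translation":[[-0.1,0.4,0],[-0.2,0.8,0],[-0.24,0.88,0],[-0.24,0.88,0]],"dr":[[0,0,0],[0,0,0],[0,0,0],[0,0,0]],"grip":[0,0,0,0]}'
python3 -m creep '{"translation":[[-0.1,0.4,0],[-0.2,0.8,0],[-0.24,0.88,0],[-0.24,0.88,0]],"dr":[[0,0,0],[0,0,0],[0,0,0],[0,0,0]],"grip":[0,0,0,0]}'
python3 -m creep '{"translation":[[-0.1,0.4,0],[-0.2,0.8,0],[-0.24,0.88,0],[-0.24,0.88,0]],"dr":[[0,0,0],[0,0,0],[0,0,0],[0,0,0]],"grip":[0,0,0,0]}'
python3 -m creep '{"translation":[[-0.04,0.1,0],[-0.08,0.2,0],[-0.12,0.3,0],[-0.16,0.5,0],[-0.2,0.7,0],[-0.24,0.88,0],[-0.24,0.88,0],[-0.24,0.88,0],[-0.24,0.88,0],[-0.24,0.88,0],[-0.24,0.88,0],[-0.24,0.88,0]],"dr":[[0,0,-0.09],[0,0,-0.18],[0,0,-0.27],[0,0,-0.36],[0,0,-0.45],[0,0,-0.54],[0,0,-0.63],[0,0,-0.72],[0,0,-0.81],[0,0,-0.9],[0,0,-0.93],[0,0,-0.93]],"grip":[0,0,0,0,0,0,0,0,0,0,0,0]}'
python3 - <<'E'
from h import *
print(shift([553.5,-272.6,198.5]))
E
```

```text
t: 30.75
tcp_pos: [541.7, 186.9, 188.7]
ee_rot: [0.989, 0.145, -0.0, -0.0]
force: [0.1, -0.3, -0.5]
finger_gap: 85.6
grasp_force: 0.0
t: 31.25
tcp_pos: [543.1, 187.2, 292.3]
ee_rot: [0.989, 0.145, 0.003, 0.0]
force: [0.6, -0.1, -0.6]
finger_gap: 85.5
grasp_force: 0.0
t: 31.65
tcp_pos: [543.6, 94.4, 287.6]
ee_rot: [0.99, 0.143, -0.001, -0.0]
force: [-0.2, -0.3, -0.3]
finger_gap: 85.6
grasp_force: 0.0
t: 32.05
tcp_pos: [546.0, 4.3, 288.1]
ee_rot: [0.99, 0.144, -0.0, -0.0]
force: [0.8, 0.5, -0.3]
finger_gap: 85.5
grasp_force: 0.0
t: 32.45
tcp_pos: [548.3, -86.3, 288.3]
ee_rot: [0.99, 0.144, -0.0, -0.0]
force: [-0.6, 0.4, -0.1]
finger_gap: 85.8
grasp_force: 0.0
t: 32.85
tcp_pos: [550.5, -177.1, 288.3]
ee_rot: [0.99, 0.144, -0.0, -0.001]
force: [-0.2, 0.5, 0.4]
finger_gap: 85.7
grasp_force: 0.0
t: 34.05
tcp_pos: [553.2, -266.2, 288.3]
ee_rot: [0.64, 0.769, 0.0, -0.001]
force: [0.9, -0.2, 0.5]
finger_gap: 85.3
grasp_force: 0.0
[-0.06520798 -0.00829274  0.8979921 ]
```

```bash
python3 -m creep '{"translation":[[-0.05,-0.01,0.2],[-0.05,-0.01,0.4],[-0.05,-0.01,0.6],[-0.05,-0.01,0.8],[-0.05,-0.01,0.9],[-0.05,-0.01,0.9],[-0.05,-0.01,0.9]],"dr":[[0,0,0],[0,0,0],[0,0,0],[0,0,0],[0,0,0],[0,0,0],[0,0,0]],"grip":[0,0,0,0,0,0,0]}' 40
python3 -m creep '{"translation":[[0,0,0],[0,0,0],[0,0,0],[0,0,0],[0,0,0],[0,0,0],[0,0,0],[0,0,0],[0,0,0],[0,0,0]],"dr":[[0,0,0],[0,0,0],[0,0,0],[0,0,0],[0,0,0],[0,0,0],[0,0,0],[0,0,0],[0,0,0],[0,0,0]],"grip":[0.3,0.5,0.6,0.7,0.8,0.9,1,1,1,1]}' 40
python3 -m creep '{"translation":[[0,0,-0.1],[0,0,-0.3],[0,0,-0.6],[0,0,-0.9],[0,0,-1],[0,0,-1]],"dr":[[0,0,0],[0,0,0],[0,0,0],[0,0,0],[0,0,0],[0,0,0]],"grip":[1,1,1,1,1,1]}' 40
python3 -m creep '{"translation":[[0.2,0.01,0],[0.5,0.02,0],[0.8,0.03,0],[0.89,0.03,0],[0.89,0.03,0]],"dr":[[0,0,0],[0,0,0],[0,0,0],[0,0,0],[0,0,0]],"grip":[1,1,1,1,1]}'
python3 -m creep '{"translation":[[0.3,0.01,0],[0.6,0.02,0],[0.8,0.03,0],[0.89,0.03,0],[0.89,0.03,0]],"dr":[[0,0,0],[0,0,0],[0,0,0],[0,0,0],[0,0,0]],"grip":[1,1,1,1,1]}'
python3 -m creep '{"translation":[[0.3,0.01,0],[0.6,0.02,0],[0.8,0.03,0],[0.89,0.03,0],[0.89,0.03,0]],"dr":[[0,0,0],[0,0,0],[0,0,0],[0,0,0],[0,0,0]],"grip":[1,1,1,1,1]}'
python3 -m creep '{"translation":[[0.3,0.01,0],[0.6,0.02,0],[0.8,0.03,0],[0.89,0.03,0],[0.89,0.03,0]],"dr":[[0,0,0],[0,0,0],[0,0,0],[0,0,0],[0,0,0]],"grip":[1,1,1,1,1]}'
python3 -m creep '{"translation":[[0.1,0,0],[0.2,0,0],[0.3,0.01,0],[0.4,0.01,0],[0.5,0.02,0],[0.6,0.02,0],[0.7,0.03,0],[0.8,0.03,0],[0.89,0.03,0],[0.89,0.03,0],[0.89,0.03,0],[0.89,0.03,0]],"dr":[[0,0,0.09],[0,0,0.18],[0,0,0.27],[0,0,0.36],[0,0,0.45],[0,0,0.54],[0,0,0.63],[0,0,0.72],[0,0,0.81],[0,0,0.9],[0,0,0.93],[0,0,0.93]],"grip":[1,1,1,1,1,1,1,1,1,1,1,1]}'
python3 - <<'E'
from h import *
print(shift([490,170,188.5]))
E
```

```text
t: 34.75
tcp_pos: [553.0, -273.6, 199.2]
ee_rot: [0.641, 0.768, 0.0, 0.0]
force: [-0.5, -0.8, 0.3]
finger_gap: 85.4
grasp_force: 0.0
t: 35.75
tcp_pos: [552.7, -274.3, 199.2]
ee_rot: [0.641, 0.768, -0.0, 0.0]
force: [-0.6, -0.3, 4.9]
finger_gap: 23.8
grasp_force: 39.3
t: 36.35
tcp_pos: [553.0, -274.4, 300.5]
ee_rot: [0.641, 0.768, 0.0, 0.002]
force: [-0.4, 0.1, 0.6]
finger_gap: 24.0
grasp_force: 39.2
t: 36.85
tcp_pos: [538.8, -184.0, 297.0]
ee_rot: [0.64, 0.769, -0.0, -0.002]
force: [0.7, -0.3, -0.7]
finger_gap: 24.1
grasp_force: 39.3
t: 37.35
tcp_pos: [526.5, -97.7, 298.3]
ee_rot: [0.64, 0.768, -0.0, -0.0]
force: [-0.4, -0.2, -0.8]
finger_gap: 23.8
grasp_force: 39.3
t: 37.85
tcp_pos: [513.8, -10.0, 298.6]
ee_rot: [0.64, 0.768, -0.0, 0.0]
force: [0.0, -0.0, -0.5]
finger_gap: 24.0
grasp_force: 39.3
t: 38.35
tcp_pos: [500.9, 78.0, 298.7]
ee_rot: [0.64, 0.768, -0.0, 0.0]
force: [-0.5, -0.1, 0.0]
finger_gap: 24.1
grasp_force: 39.3
t: 39.55
tcp_pos: [488.3, 165.1, 298.7]
ee_rot: [0.99, 0.144, 0.0, 0.0]
force: [-0.1, -0.4, -0.7]
finger_gap: 23.8
grasp_force: 39.2
[ 0.0297302  -0.04316896  1.10244024]
```

```bash
python3 -m creep '{"translation":[[0.03,-0.04,0.3],[0.03,-0.04,0.6],[0.03,-0.04,0.8],[0.03,-0.04,0.95],[0.03,-0.04,0.98],[0.03,-0.04,0.98],[0.03,-0.04,0.98]],"dr":[[0,0,0],[0,0,0],[0,0,0],[0,0,0],[0,0,0],[0,0,0],[0,0,0]],"grip":[1,1,1,1,1,1,1]}'
python3 -m creep '{"translation":[[0,0,0.05],[0,0,0.1],[0,0,0.12],[0,0,0.12],[0,0,0.12],[0,0,0.12]],"dr":[[0,0,0],[0,0,0],[0,0,0],[0,0,0],[0,0,0],[0,0,0]],"grip":[1,1,1,1,1,1]}'
python3 - <<'E'
from h import *
print(shift([490,170,188.5]))
E
```

```text
t: 40.25
tcp_pos: [490.1, 170.7, 201.6]
ee_rot: [0.989, 0.145, 0.001, 0.0]
force: [0.4, 0.4, 0.1]
finger_gap: 24.2
grasp_force: 39.2
t: 40.85
tcp_pos: [489.3, 171.1, 188.8]
ee_rot: [0.989, 0.145, 0.0, 0.0]
force: [-0.1, -0.2, -0.4]
finger_gap: 24.4
grasp_force: 39.4
[0.00349775 0.01249429 0.00265859]
```

```bash
python3 -m creep '{"translation":[[0,0,0],[0,0,0],[0,0,0],[0,0,0],[0,0,0],[0,0,0],[0,0,0],[0,0,0],[0,0,0]],"dr":[[0,0,0],[0,0,0],[0,0,0],[0,0,0],[0,0,0],[0,0,0],[0,0,0],[0,0,0],[0,0,0]],"grip":[0.6,0.5,0.4,0.3,0.2,0.1,0,0,0]}'
python3 -m creep '{"translation":[[0,0,-0.2],[0,0,-0.5],[0,0,-0.8],[0,0,-1],[0,0,-1]],"dr":[[0,0,0],[0,0,0],[0,0,0],[0,0,0],[0,0,0]],"grip":[0,0,0,0,0]}'
python3 -m creep '{"translation":[[-0.2,0.4,0],[-0.4,0.8,0],[-0.5,1,0],[-0.5,1,0],[-0.5,1,0]],"dr":[[0,0,0],[0,0,0],[0,0,0],[0,0,0],[0,0,0]],"grip":[0,0,0,0,0]}'
python3 -m creep '{"translation":[[-0.2,0.4,0],[-0.4,0.8,0],[-0.5,1,0],[-0.5,1,0],[-0.5,1,0],[-0.5,1,0],[-0.5,1,0]],"dr":[[0,0,0],[0,0,0],[0,0,0],[0,0,0],[0,0,0],[0,0,0],[0,0,0]],"grip":[0,0,0,0,0,0,0]}'
python3 - <<'E'
from h import *; from workcell import imaging; import cv2
cv2.imwrite("pics/t5.png",cv2.resize(imaging.get_image("top")["img"][118:238,140:220],None,fx=5,fy=5,interpolation=cv2.INTER_CUBIC))
cv2.imwrite("pics/s5.png",cv2.resize(imaging.get_image("scene")["img"][160:330,290:410],None,fx=3.5,fy=3.5,interpolation=cv2.INTER_CUBIC))
E
```

```text
t: 41.75
tcp_pos: [489.3, 171.1, 188.7]
ee_rot: [0.989, 0.145, 0.0, 0.0]
force: [0.0, -0.4, -0.4]
finger_gap: 85.5
grasp_force: 0.0
t: 42.25
tcp_pos: [490.6, 171.3, 292.0]
ee_rot: [0.989, 0.145, 0.003, 0.0]
force: [-0.2, 0.4, 0.4]
finger_gap: 85.2
grasp_force: 0.0
t: 42.75
tcp_pos: [469.8, 60.8, 288.0]
ee_rot: [0.99, 0.144, -0.0, -0.0]
force: [0.0, -0.1, -0.2]
finger_gap: 86.0
grasp_force: 0.0
t: 43.45
tcp_pos: [450.8, -47.9, 288.5]
ee_rot: [0.989, 0.145, -0.0, -0.0]
force: [-0.6, -0.0, -0.2]
finger_gap: 85.4
grasp_force: 0.0
```

View pics/t5.png

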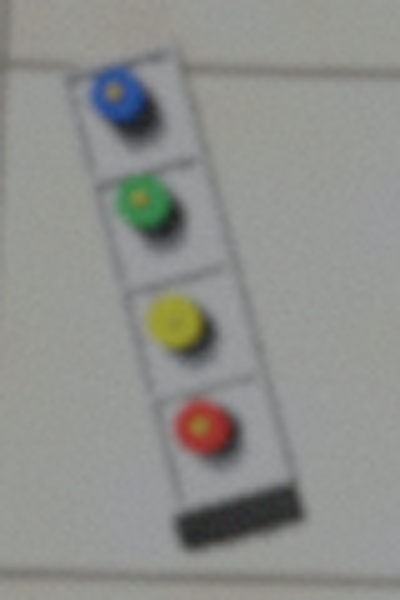

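View pics/s5.png

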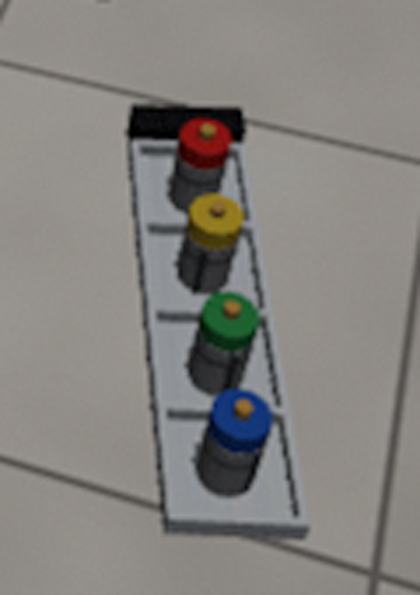

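All four stand upright in the tray in the mirrored order. In the top crop the studs are at (115,93), (141,199), (175,322) and (201,428). I'll check the offsets, then hand in.

```bash
python3 - <<'E'
from h import *; from workcell import arm
c=pickle.load(open("top.pkl","rb"))
y=np.array([-.9588,-.2840]); o=np.array([569.8,194]); x=np.array([y[1],-y[0]]); ok=True
for p,yt in zip([(115,93),(141,199),(175,322),(201,428)],(-84,-28,28,84)):
    q=ray(c,(p[0]+.5)/5-.5+140,(p[1]+.5)/5-.5+118,55)[:2]; e=((q-o)@x,(q-o)@y-yt); print(np.round(e,1)); ok&=max(map(abs,e))<9
if ok: print(arm.job_done())
E
```

```text
[-1.  -0.4]
[-0.4 -3.7]
[-1.5  1.4]
[-1.  -2.9]
the job is handed in; nothing more can be done
None
```

All four slides stand upright in the tray in reverse order (blue, green, yellow, red, ending at the tray's black end), each within about 4 mm of its pocket centre by the top camera; all are released and the job was handed in at about 43.5 s.

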